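Clear the pile off the pocket scale and check-weigh

ROBOT

A 7-joint arm with a two-finger parallel gripper is mounted at the origin on a cart in front of the work surface, level with it; the furniture and walls round the work are solid. World frame = base frame: x ahead of the robot, y to its left, z up, the work surface at z = 0. Lengths are in mm, angles in rad, forces in N, time in s.
With the tool pointing down it reaches from about 400 to 850 mm from the base axis. Payload 4.4 kg.
Tool frame: the origin (TCP) lies midway between the tips of the shut fingers; the grasp point (between the pads) lies env.tcp_to_grasp behind it (env.tcp_to_grasp is the distance from the TCP to the grasp point, in mm); z points along the fingers, y is the line along which they close (so a half turn about z gives the same grasp; the last joint's range is limited). The gripper opens to 94 mm and grips with 3 to 60 N. Pads are 16 mm wide; open, the fingers measure 119 mm over their backs; the gripper's body (75 mm by 177 mm) begins 78 mm behind the grasp point.
Start: joints at [-0.066, 0.628, 0.038, 1.517, -0.027, 0.996, -0.02], TCP at [650.014, 0.028, 205.478] pointing down, gripper open.
Joint ranges: [-3.06, 3.06], [-0.37, 2.12], [-1.25, 1.32], [0.18, 2.47], [-1.1, 4.24], [0.23, 1.98], [-2.94, 2.94]. Speed limits (rad/s): [2.57, 2.57, 3.14, 3.14, 3.14, 3.14, 3.14].

INTERFACE

Orientations are given as a unit quaternion [w, x, y, z].
In Python, from plant import readout, eyes, env gives the robot as it stands. The module is installed in compiled form; this text tells all that it offers.
- The arm moves only by the shell command python3 -m creep 'ROWS' [OPENING] [FORCE]. ROWS is JSON, a list of rows, each a list of 6 numbers: the shift along the tool's x, y, z in m, then the turn, a rotation vector about the tool's x, y, z in degrees. A call has 1 to 10 rows; each row shifts and turns the commanded pose from where the row before left it, along the tool's axes as they then stand; what a row does not reach is not made up. A row lasts 1/8 s, in which the tool goes at most 62.5 mm and 10.7 degrees, less where a joint would pass 70% of its speed; a pose out of reach is approached as far as the arm can. A call is refused whole if a number of a shift passes 0.0625 or a number of a turn 10.7, either way. A call with a gripper value outside its range is refused whole. OPENING is the opening in per cent of the stroke, from 0 (shut) to 100 (fully open), set as the call begins (- or left out, the last holds). The fingers move at their own pace and stop on an object; FORCE is the grip in N (left out, the last holds). Time passes only in rows, so rows that do not move let the fingers close. It gives the time, the measured TCP pose, the force, the opening and the grip force at its end, in the units of the state.
- readout.get_obs(): the state, without advancing time (a new reading comes with each control period).
- eyes.grab_frame(name): name is "scene" or "side" or "wrist"; returns the picture (384x512x3 uint8, blue, green, red); there is no depth.
- eyes.get_calibration(name): a dict with "camera_matrix" (3x3 intrinsics, pixels), "D" ([k1, k2, p1, p2, k3] as OpenCV has them; the pictures are not rectified), "R" (3x3) and "t" (3): a world point X has camera coordinates R X + t. Camera axes: x right, y down, z forward; pixel columns grow to the right and rows downward; lengths in mm; the calibration is good to about 2 mm. A picture is of the moment at which its call begins: read the wrist's pose just before it. get_calibration takes no time and is no camera call; for the wrist camera it gives the pose at the moment of the call.
- env.close_job(): hands the job in; it is judged then, once.
The state is a dict: "clock": time; "q": joint angles; "dq": joint speeds; "joint_efforts": joint torques, N m; "eef_pos": TCP position; "orientation": TCP orientation; "contact_force": force on the tool from outside, world axes, zero at the start; "wrist_torque": the same for the moment, N m; "grip_width": finger opening in mm; "finger_force": force on a finger pad.
Only numpy, scipy, OpenCV 4.12 (cv2) and the standard library are available. Lean on these libraries where they do the work, as an engineer would, in place of code of your own. Each camera call takes 0.05 s, during which the arm holds its last target. There are 200 camera calls.

TASK

Tools have been piled on the pocket scale: take the pile apart, setting the brass doming cube in the middle of the round wooden stump and the steel bench block square in the middle of the black square rubber pad. Then put the scale itself in the middle of the rectangular cork mat, lying along the mat, and last stand the little brass weight upright in the middle of the scale's bare weighing plate. The small wooden disc is a free spot where the weight may wait meanwhile, but nothing is to be left on it.

Things in the scene. Friction and masses are not known exactly. Their poses are not given: they have to be found in the camera images.
- scale: Pocket scale, a flat grey slab 62 wide (its x) x 120 long (its y) x 12.6 mm high, 0.12 kg, lying at the bottom of the pile. Origin at the centre of its underside, z up. The weighing plate is the bare metal square, 55 x 55 mm, level with the top, its middle at x = 0, y = -28.5 mm; keys and display fill the +y half. Grip it across the 62 mm, low down. Which way round it lies on the mat is free.
- bench_block: Polished steel bench block 56 x 56 x 20 mm, 0.55 kg, lying on the scale, under the cube. Origin at the centre of its underside; x and y square to its sides.
- doming_cube: Brass doming cube 42 x 42 x 42 mm with hollows in its faces (it grips and stands like a plain cube), 0.62 kg, on the bench block, turned a little. Origin at the centre of its underside; x and y square to its sides.
- weight: Small brass calibration weight on top of the pile: a round body of 24 mm diameter up to 26 mm high, then a neck and a knob of 18 mm diameter, 42 mm high in all, 0.1 kg. Origin at the centre of its underside, z up.
- cork_mat: Thin cork mat, fixed: 80 (its x) x 136 (its y) x 4 mm. Origin at the centre of its underside. Place for the scale.
- rubber_pad: Black square rubber pad, fixed: 78 x 78 x 12 mm. Origin at the centre of its underside; x and y square to its sides. Place for the bench block, its sides parallel to the pad's.
- wood_stump: Round pale wooden stump, fixed: 82 mm diameter, 30 mm high, flat on top. Origin at the centre of its underside. Place for the doming cube, turned as you like.
- coaster: Small round wooden disc, fixed: 60 mm diameter, 6 mm high, empty. Origin at the centre of its underside. A free spot for the weight to wait on; Other low tools, up to 25 mm high, lie about the bench; a tall red lever press stands left of all the work.
Things that resemble listed ones, but are neither listed nor needed, are in the scene too. There is more than one size of the rubber_pad; the job needs the middle-sized.

How it is judged:
By the outcome, as a careful person would: the job done as asked, in the order asked, and still so for the second after the job is handed in, with the robot touching nothing.
It also fails if it takes over 134 s, if anything falls off the work surface, if the arm or the gripper's body presses on something with over 40 N, if the wrist force passes 120 N, or if a joint passes its speed limit or range.

## Working session

There is one attempt and no reset: what is moved stays moved. The work goes in short steps, Python scripts to look and compute and a shell command to move; the robot and the scene stay as the last step left them, time stands still between calls to the robot, and variables do not carry over. Pictures are saved under pics/ and viewed, at most 14 in all, crops included, and the job is handed in when it is done.

```bash
mkdir -p pics; python3 - <<'E'
from plant import readout, eyes, env
import cv2
print(readout.get_obs(), env.tcp_to_grasp)
for n in ["scene","side","wrist"]:
    c=eyes.get_calibration(n); print(n,c)
    cv2.imwrite(f"pics/{n}0.png",cv2.resize(eyes.grab_frame(n),(800,600)) if n!="wrist" else eyes.grab_frame(n))
E
```

```text
{'clock': 0.0, 'q': array([-0.06578437,  0.62929034,  0.03841922,  1.51836432, -0.02701358,
        0.99633676, -0.01998261]), 'dq': array([ 0.00059948,  0.00307103,  0.00160358, -0.00032854,  0.00060783,
        0.00129608,  0.00140612]), 'joint_efforts': array([ 1.05774864e-04, -5.49729431e+01,  1.14371493e+00, -1.86633307e+01,
       -5.21096285e-02,  2.37884105e-02,  1.36332897e-04]), 'eef_pos': array([6.49320115e+02, 3.63702690e-02, 2.04591063e+02]), 'orientation': array([-6.66256108e-04,  7.07101926e-01,  7.07111010e-01, -6.64396981e-04]), 'contact_force': array([-0.09226299, -0.17160228, -0.5866471 ]), 'wrist_torque': array([-0.00318619, -0.03498903, -0.00017855]), 'finger_force': 0.0, 'grip_width': 93.73184532561358} 18.8
scene {'camera_matrix': array([[373.51871593,   0.        , 253.75547048],
       [  0.        , 373.51871593, 200.47675082],
       [  0.        ,   0.        ,   1.        ]]), 'D': array([0.02625803, 0.        , 0.        , 0.        , 0.        ]), 'R': array([[ 0.64851785, -0.76119226,  0.00330806],
       [-0.36305437, -0.31312762, -0.8775777 ],
      
[... 373 characters left out ...]
 0.81823911, -0.57439214, -0.0236312 ],
       [-0.36062181, -0.48083597, -0.79921754],
       [ 0.44770154,  0.66247298, -0.60057713]]), 't': array([-433.66173678,  212.69115728, 1238.85235924])}
wrist {'camera_matrix': array([[291.62549719,   0.        , 254.07104944],
       [  0.        , 291.62549719, 190.04968812],
       [  0.        ,   0.        ,   1.        ]]), 'D': array([-0.02365994,  0.        ,  0.        ,  0.        ,  0.        ]), 'R': array([[ 9.99999090e-01, -5.50172811e-05, -1.34809543e-03],
       [ 3.05726013e-04, -9.63939064e-01,  2.66122882e-01],
       [-1.31412321e-03, -2.66123052e-01, -9.63938169e-01]]), 't': array([-649.05066075,  -26.70055432,  392.21631898])}
```

View pics/scene0.png

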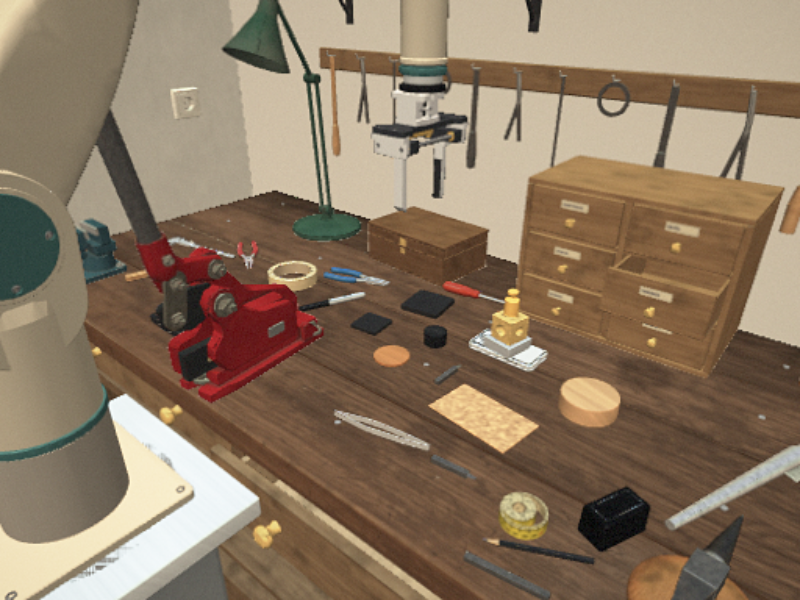

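View pics/side0.png

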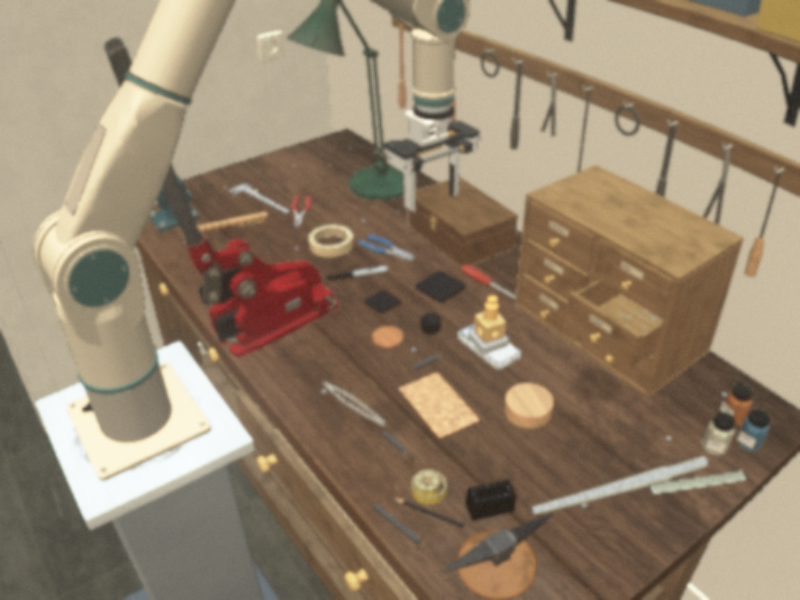

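View pics/wrist0.png

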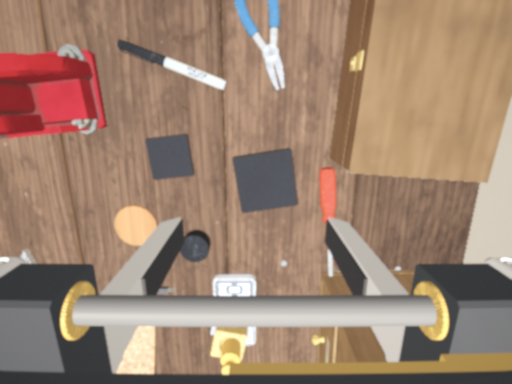

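The wrist picture shows two flat black squares at (170,157) and (265,180), plus a round black tin at (195,246). A tall black block is at (614,517) in the scene view. The pile is at scene (510,335), the cork at (483,415), the stump at (590,400) and the coaster at (391,356). Next I'll measure them and get the sizes of the black candidates.

```bash
cat > h.py <<'E'
from plant import readout, eyes, env
import cv2, numpy as np
from scipy.spatial.transform import Rotation as Ro
def cast(c,uv,z):
    p=cv2.undistortPoints(np.float64(uv).reshape(-1,1,2),c["camera_matrix"],np.float64(c["D"])).reshape(-1,2)
    d=np.c_[p,np.ones(len(p))]@c["R"]; o=-c["R"].T@c["t"]
    return (o+d*((z-o[2])/d[:,2])[:,None])[:,:2]
def proj(c,X):
    return cv2.projectPoints(np.float64(X).reshape(-1,1,3),cv2.Rodrigues(c["R"])[0],c["t"],c["camera_matrix"],np.float64(c["D"]))[0].reshape(-1,2)
def pose():
    o=readout.get_obs(); q=o["orientation"]; return o,Ro.from_quat([q[1],q[2],q[3],q[0]]).as_matrix()
def todo(x,y,z,ang=None):
    "shift in tool axes (mm) to TCP target; yaw turn (deg) so that tool y lies along world angle ang"
    o,R=pose(); s=R.T@(np.array([x,y,z])-o["eef_pos"]); 
    a=np.degrees(np.arctan2(R[1,1],R[0,1])); t=None
    if ang is not None: t=-((ang-a+90)%180-90)   # tool z is down
    print("tcp",o["eef_pos"].round(1),"tool-y angle",round(a,1),"shift mm",s.round(1),"turn z",None if t is None else round(t,1),"tilt",R[:,2].round(3),"t",o["clock"],"q7",o["q"][6].round(2))
def snap(n,f=None):
    c=eyes.get_calibration(n); im=eyes.grab_frame(n)
    if f: cv2.imwrite("pics/"+f,im)
    return c,im
def rect(c,cnt,z):
    w=cast(c,cnt.reshape(-1,2),z).astype(np.float32); r=cv2.minAreaRect(w); return r
E
python3 - <<'E'
from h import *
S=eyes.get_calibration("scene");s=.64
for n,u,z in [("pile top cube",(511,318),60),("weighttop",(512,293),117),("cork",(484,415),4),("stump",(590,394),30),("coaster",(391,355),6),("smallpad",(372,323),8),("bigpad",(428,302),12),("tin",(435,328),20),("block",(612,500),40)]:
    print(n,cast(S,[np.array(u)*s],z).round(0))
W=eyes.get_calibration("wrist"); im=eyes.grab_frame("wrist")
g=cv2.cvtColor(im,cv2.COLOR_BGR2GRAY); m=((im.max(2)<75)&(im[:,:,2].astype(int)-im[:,:,0]<12)).astype(np.uint8)*255
m=cv2.morphologyEx(m,cv2.MORPH_OPEN,np.ones((5,5)))
for c in cv2.findContours(m,0,2)[0]:
    if cv2.contourArea(c)>300: print(cv2.boundingRect(c),rect(W,c,12))
E
```

```text
pile top cube [[ 631. -212.]]
weighttop [[ 609. -220.]]
cork [[ 450. -281.]]
stump [[ 559. -386.]]
coaster [[480. -81.]]
smallpad [[536.  13.]]
bigpad [[661. -18.]]
tin [[579. -96.]]
block [[ 377. -491.]]
(402, 328, 48, 32) ((921.1749877929688, -275.74383544921875), (60.15867614746094, 73.83385467529297), 89.18075561523438)
(0, 327, 512, 57) ((651.1148681640625, -302.3155822753906), (860.1858520507812, 117.69380187988281), 0.057812970131635666)
(0, 265, 94, 56) ((339.7059326171875, -184.5547637939453), (151.8098907470703, 94.94126892089844), 0.5857375860214233)
(416, 264, 96, 56) ((960.7252807617188, -182.52989196777344), (94.3379898071289, 155.2174072265625), 89.02430725097656)
(327, 229, 37, 66) ((781.0093994140625, -129.99417114257812), (24.672250747680664, 118.01725769042969), 28.63114356994629)
(146, 227, 39, 68) ((519.131591796875, -129.6898193359375), (120.83892822265625, 26.644197463989258), 60.190799713134766)
```

```bash
python3 - <<'E'
from h import *
S=eyes.get_calibration("scene");s=.64
for u in [(525,306),(708,373)]: print("cab",cast(S,[np.array(u)*s],0).round(0))
print("block base",cast(S,np.array([(598,549),(649,518),(580,531)])*s,0).round(0))
o=-S["R"].T@S["t"]
W=eyes.get_calibration("wrist")
print(cast(W,[(265,180),(170,157),(195,246),(135,226)],12).round(0), cast(W,[(234,155),(292,150),(298,206),(243,211)],12).round(0),cast(W,[(148,138),(187,135),(193,175),(153,179)],12).round(0))
E
python3 -m creep '[[-0.05,-0.01,-0.02,0,0,0],[-0.05,-0.01,-0.02,0,0,0],[-0.05,-0.01,-0.02,0,0,0],[-0.04,0,-0.02,0,0,0],[0,0,0,0,0,0]]'
python3 - <<'E'
from h import *
todo(620,-190,285); snap("wrist","w1.png")
E
```

```text
cab [[ 788. -156.]]
cab [[ 776. -489.]]
block base [[ 342. -497.]
 [ 421. -523.]
 [ 351. -472.]]
[[ 664.  -11.]
 [ 541.   20.]
 [ 567. -106.]
 [ 485.  -76.]] [[624.  22.]
 [698.  29.]
 [709. -47.]
 [634. -54.]] [[515.  44.]
 [565.  48.]
 [569.  -4.]
 [516.  -9.]]
clock: 0.82
eef_pos: [619.8, -195.5, 287.0]
orientation: [0.002, 0.71, 0.705, -0.0]
contact_force: [-0.3, -0.3, -0.6]
grip_width: 93.8
finger_force: 0.0
tcp [ 619.8 -195.5  287. ] tool-y angle -0.4 shift mm [5.5 0.2 2. ] turn z None tilt [ 0.003 -0.004 -1.   ] t 0.825 q7 0.28
```

View pics/w1.png

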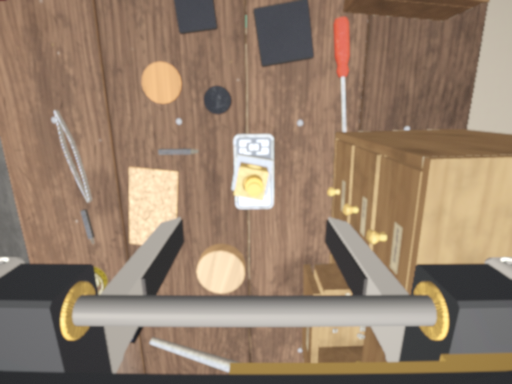

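The enlarged wrist view shows the pile at (254,172), with the scale's display end up (+y). It also shows the coaster at (161,82), cork (153,205), stump (220,268) and pads (195,13) and (284,32). Of the flat black squares, the one at (284,32) measures about 76 mm, so it is the 78 mm pad; (195,13) is about 52 mm and too small. The tin at (217,99) is round, and the far block is about 83x27 and tall. I'll confirm with a crop, and also segment things for positions.

```bash
python3 - <<'E'
from h import *
W,im=snap("wrist"); np.save("w.npy",im)
def biggest(m,win):
    x0,y0,x1,y1=win; k=np.zeros(m.shape[:2],np.uint8); k[y0:y1,x0:x1]=m[y0:y1,x0:x1]
    k=cv2.morphologyEx(k*255,cv2.MORPH_OPEN,np.ones((3,3)))
    return max(cv2.findContours(k,0,1)[0],key=cv2.contourArea)
h=cv2.cvtColor(im,cv2.COLOR_BGR2HSV); H,Sa,V=[h[:,:,i].astype(int) for i in range(3)]
for n,m,win,z in [("coaster",(Sa>120)&(V>150),(130,50,190,115),6),("cork",(V>150)&(Sa>60),(115,155,186,250),4),("stump",(V>150)&(Sa>60),(188,235,250,296),30),
   ("pad",(V<62)&(Sa<90),(245,0,325,75),12),("spad",(V<62)&(Sa<90),(165,0,225,40),12),("scale",(Sa<60)&(V>120),(220,120,290,222),12.6),("brass",(Sa>130)&(V>150),(225,140,290,212),75)]:
    try: c=biggest(m.astype(np.uint8),win); print(n,cv2.boundingRect(c),rect(W,c,z))
    except Exception as e: print(n,e)
print("weight knob",cast(W,[(255,187)],117), "tcp px",proj(W,[pose()[0]["eef_pos"]]))
a=cv2.resize(im[110:225,205:305],None,fx=4,fy=4); b=cv2.resize(im[0:115,170:330],None,fx=2.4,fy=4)
cv2.imwrite("pics/c1.png",np.hstack([a,b])[:,:800])
E
```

```text
coaster max() iterable argument is empty
cork (126, 155, 59, 69) ((454.9004821777344, -240.5587158203125), (116.60249328613281, 97.1115493774414), 88.38524627685547)
stump (191, 235, 55, 61) ((557.7459716796875, -365.1330261230469), (112.86571502685547, 93.01484680175781), 89.30644989013672)
pad max() iterable argument is empty
spad max() iterable argument is empty
scale (231, 136, 45, 78) ((617.593505859375, -215.00857543945312), (125.26422882080078, 69.91368103027344), 89.89017486572266)
brass max() iterable argument is empty
weight knob [[ 621.0119906 -205.652401 ]] tcp px [[254.28810949 228.35442612]]
```

View pics/c1.png

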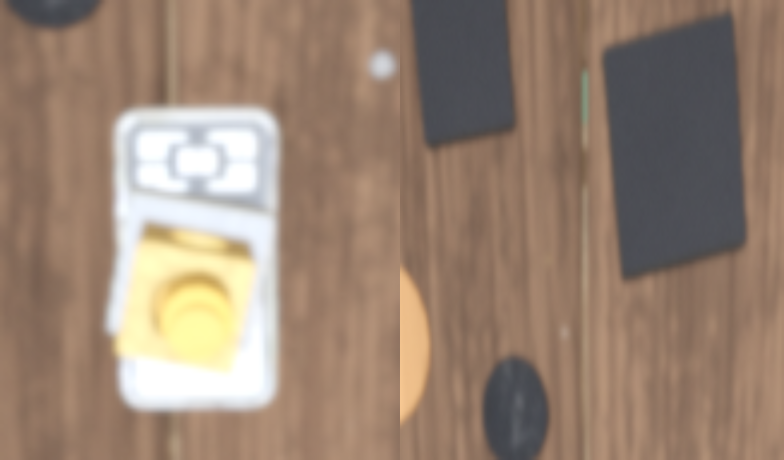

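The left half of the crop shows the pile, with block and cube both turned about -10° and the knob at wrist pixel (254,192). The right half shows the small pad at the top left, the 78 mm pad on the right (a flat square), and the round tin below. The right-hand pad is the one I want. Going closer.

```bash
python3 -m creep '[[-0.008,0,0.04,0,0,5],[-0.008,0,0.04,0,0,5],[0,0,0.025,0,0,0],[0,0,0,0,0,0]]'
python3 - <<'E'
from h import *
todo(620,-212,180)
W,im=snap("wrist","w2.png")
h=cv2.cvtColor(im,cv2.COLOR_BGR2HSV)
print("tcp px",proj(W,[pose()[0]["eef_pos"]]))
w=np.load("w.npy");h=cv2.cvtColor(w,cv2.COLOR_BGR2HSV)
for p in [(161,82),(153,205),(220,268),(284,32),(217,99),(280,150),(254,192),(100,50)]: print(p,h[p[1],p[0]])
E
```

```text
clock: 1.42
eef_pos: [617.8, -203.0, 177.6]
orientation: [-0.003, 0.765, 0.644, -0.001]
contact_force: [-0.6, -0.1, -0.7]
grip_width: 93.8
finger_force: 0.0
tcp [ 617.8 -203.   177.6] tool-y angle -9.8 shift mm [-8.5  3.7 -2.4] turn z None tilt [-0.006  0.003 -1.   ] t 1.425 q7 0.16
tcp px [[256.67456277 233.84749718]]
(161, 82) [ 16 105 241]
(153, 205) [ 19  61 255]
(220, 268) [ 19  57 255]
(284, 32) [113  25  82]
(217, 99) [113  26  89]
(280, 150) [ 12  83 144]
(254, 192) [ 29  87 255]
(100, 50) [ 13 109 124]
```

View pics/w2.png

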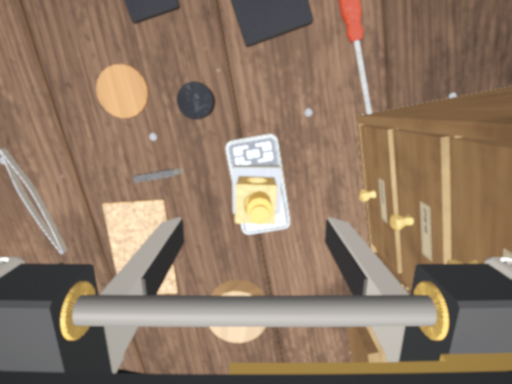

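The picture shows the knob at (260,210), cube face around (257,205) now square with the image, coaster (122,91), pad top right and cork (140,235).

```bash
python3 - <<'E'
from h import *
W=eyes.get_calibration("wrist"); im=cv2.imread("pics/w2.png")
h=cv2.cvtColor(im,cv2.COLOR_BGR2HSV); H,S,V=[h[:,:,i].astype(int) for i in range(3)]
def big(m,win):
    x0,y0,x1,y1=win; k=np.zeros(m.shape,np.uint8); k[y0:y1,x0:x1]=m[y0:y1,x0:x1]*255
    k=cv2.morphologyEx(k,cv2.MORPH_OPEN,np.ones((3,3))); return max(cv2.findContours(k,0,1)[0],key=cv2.contourArea)
for n,m,win,z in [("coaster",(S>90)&(V>170),(85,55,160,130),6),("pad",(V<80)&(S<90),(225,0,320,55),12),("scale",(S<70)&(V>120),(215,125,300,245),12.6),("brass",(S>110)&(V>150)&(H>17),(225,160,290,240),74.6)]:
    c=big(m,win); r=rect(W,c,z); print(n,cv2.boundingRect(c),np.round(r[0],1),np.round(r[1],1),round(r[2],1))
print("knob",cast(W,[(260,210)],116.6).round(1),cast(W,[(253,227)],30))
cv2.imwrite("pics/c2.png",cv2.resize(im[125:245,205:305],(500,600),interpolation=cv2.INTER_CUBIC))
# scene knob
Sc=eyes.get_calibration("scene"); s=eyes.grab_frame("scene"); hs=cv2.cvtColor(s,cv2.COLOR_BGR2HSV)
cv2.imwrite("pics/c3.png",cv2.resize(s[170:245,285:365],(640,600),interpolation=cv2.INTER_CUBIC))
E
```

```text
coaster (95, 63, 53, 56) [484.  -79.1] [60.9 60.8] 46.2
pad (246, 21, 64, 25) [670.6 -51.1] [71.5  4.8] 7.2
scale (224, 133, 68, 103) [ 618.7 -216.5] [ 73.5 125.6] 0.3
brass (245, 192, 26, 17) [ 619.1 -213.1] [26.7 14.8] 3.1
knob [[ 622.7 -211. ]] [[ 607.18165021 -261.13418717]]
```

View pics/c2.png

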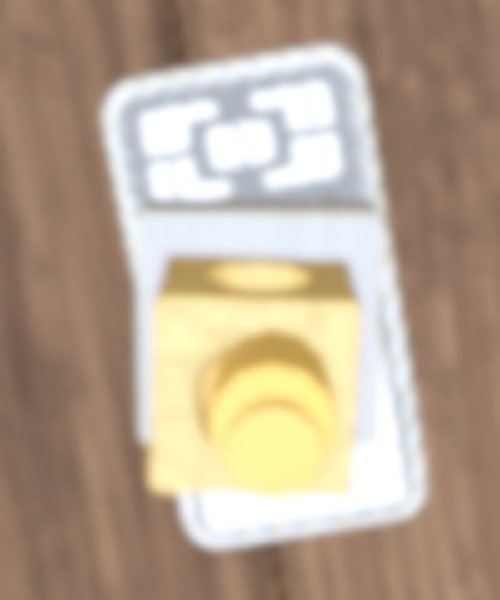

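The crop shows the knob top at wrist pixel (260,213), the cube top as a square about (237..276, 185..223), and the block top as (232..281, 167..213). The scale lies along world y.

```bash
python3 - <<'E'
from h import *
W=eyes.get_calibration("wrist")
f=lambda p:np.array(p)/5+[205,125]
print("knob",cast(W,f([(275,440)]),116.6).round(1))
c=cast(W,f([(157,298),(358,298),(352,490),(150,490)]),74.6); print("cube",c.round(1),c.mean(0).round(1), np.degrees(np.arctan2(*(c[1]-c[0])[::-1])),np.degrees(np.arctan2(*(c[2]-c[3])[::-1])))
b=cast(W,f([(138,208),(383,208),(372,442),(137,442)]),32.6); print("block",b.round(1),b.mean(0).round(1),np.degrees(np.arctan2(*(b[1]-b[0])[::-1])))
todo(*cast(W,f([(275,440)]),116.6)[0],78)
E
```

```text
knob [[ 623.2 -214.9]]
cube [[ 603.  -195.9]
 [ 643.1 -202.9]
 [ 635.5 -243.8]
 [ 593.8 -236.5]] [ 618.9 -219.8] -9.89377633114442 -9.900426442421498
block [[ 598.3 -184.5]
 [ 653.4 -194.1]
 [ 642.5 -249.7]
 [ 587.3 -240. ]] [ 620.4 -217.1] -9.88971461351274
tcp [ 619.9 -204.4  180.7] tool-y angle -9.9 shift mm [ -9.9   5.  102.7] turn z None tilt [ 0.     0.001 -1.   ] t 1.525 q7 0.16
```

```bash
python3 -m creep '[[-0.009,0.003,0.025,0,0,0],[0,0,0.025,0,0,0],[0,0,0,0,0,0],[0,0,0,0,0,0],[0,0,0,0,0,0]]' 55
python3 - <<'E'
from h import *
c,im=snap("wrist","w3.png"); np.save("c3.npy",c,allow_pickle=True); todo(621,-213.7,78)
print(proj(c,[[621,-213.7,116.6],[621,-213.7,75]]))
cv2.imwrite("pics/c4.png",cv2.resize(im[120:300,130:380],(800,576),interpolation=cv2.INTER_CUBIC))
E
```

```text
clock: 2.15
eef_pos: [621.8, -215.4, 132.2]
orientation: [0.001, 0.766, 0.643, 0.001]
contact_force: [0.7, -0.4, -0.2]
grip_width: 51.8
finger_force: 0.0
tcp [ 621.6 -215.4  131.9] tool-y angle -10.0 shift mm [ 1.6 -1.  53.9] turn z None tilt [ 0.002 -0.001 -1.   ] t 2.2 q7 0.17
[[252.87398382 221.20459695]
 [252.90785027 203.20511629]]
```

View pics/c4.png

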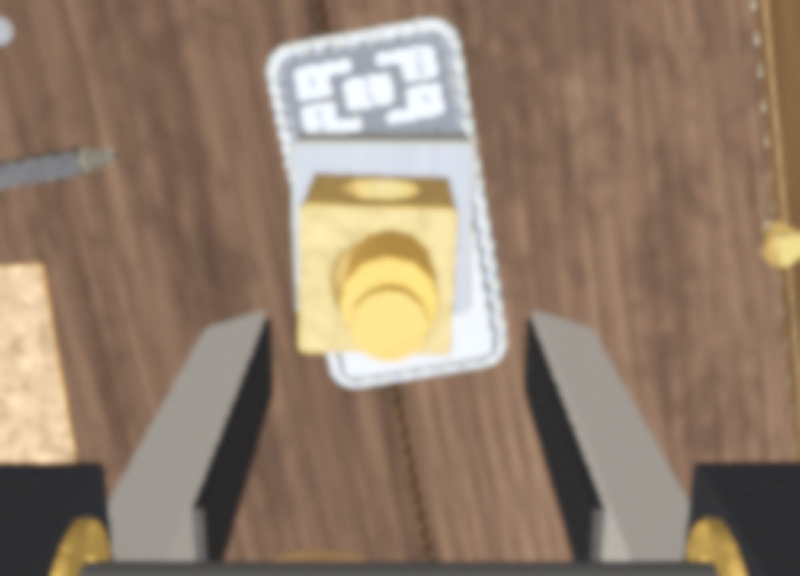

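The knob top is at (252,222), within 1 px of prediction. The cube top corners are at crop (302,208), (456,210), (452,354) and (297,353).

```bash
python3 - <<'E'
from h import *
W=np.load("c3.npy",allow_pickle=True).item(); f=lambda p:np.array(p)/3.2+[130,120]
c=cast(W,f([(302,208),(456,210),(452,354),(297,353)]),74.6); print("cube",c.round(1),c.mean(0).round(1), np.degrees(np.arctan2(*(c[1]-c[0])[::-1])))
b=cast(W,f([(293,138),(475,138)]),32.6); d=(b[1]-b[0]); n=np.array([d[1],-d[0]]); print("block",b.round(1),np.linalg.norm(d),b.mean(0)+n/np.linalg.norm(n)*28,np.degrees(np.arctan2(*d[::-1])))
E
python3 -m creep '[[0.0015,-0.001,0.018,0,0,0],[0,0,0.018,0,0,0],[0,0,0.017,0,0,0],[0,0,0,0,0,0]]'
python3 -m creep '[[0,0,0,0,0,0],[0,0,0,0,0,0],[0,0,0,0,0,0],[0,0,0,0,0,0],[0,0,0,0,0,0],[0,0,0,0,0,0]]' 10 12
```

```text
cube [[ 600.2 -193.8]
 [ 639.9 -201.4]
 [ 632.4 -241.6]
 [ 590.6 -233.8]] [ 615.8 -217.7] -10.801062174749662
block [[ 595.8 -181.8]
 [ 650.  -191.4]] 55.101707353163036 [ 618.04398698 -214.19829335] -10.02033054997882
clock: 2.7
eef_pos: [618.4, -213.1, 75.0]
orientation: [-0.002, 0.766, 0.643, -0.001]
contact_force: [-0.3, 0.0, -0.1]
grip_width: 51.8
finger_force: 0.0
clock: 3.45
eef_pos: [620.4, -213.8, 78.1]
orientation: [0.0, 0.766, 0.643, 0.0]
contact_force: [-0.1, -0.3, 4.4]
grip_width: 24.0
finger_force: 12.0
```

```bash
python3 -m creep '[[0,0,-0.01,0,0,0],[0,0,-0.03,0,0,0],[0.027,-0.04,-0.01,0,0,0],[0.027,-0.04,0,0,0,0],[0.027,-0.04,0,0,0,0],[0.027,-0.039,0,0,0,0],[0,0,0.03,0,0,0],[0,0,0,0,0,0],[0,0,0,0,0,0],[0,0,0,0,0,0]]'
python3 - <<'E'
from h import *
todo(482,-78,10.5)
c,im=snap("wrist"); h=cv2.cvtColor(im,cv2.COLOR_BGR2HSV); S,V=h[:,:,1].astype(int),h[:,:,2].astype(int)
cv2.imwrite("pics/w4.png",im); np.save("c4.npy",c,allow_pickle=True)
print(proj(c,[[482,-78,6]]))
E
```

```text
clock: 4.7
eef_pos: [483.1, -80.3, 98.2]
orientation: [0.001, 0.766, 0.642, 0.001]
contact_force: [0.4, 0.5, -1.1]
grip_width: 23.6
finger_force: 12.0
tcp [483.1 -80.3  98.2] tool-y angle -10.1 shift mm [ 2.1 -1.6 87.7] turn z None tilt [ 0.002 -0.    -1.   ] t 4.7 q7 0.02
[[252.68193346 191.45995789]]
```

View pics/w4.png

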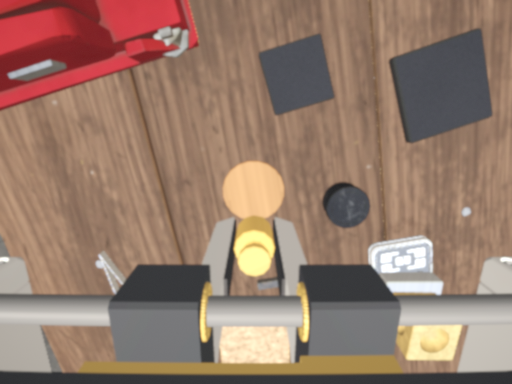

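The coaster is at (253,190), as predicted. The weight hangs straight, and both black pads are in view with the 78 mm one at (441,86).

```bash
python3 - <<'E'
from h import *
W=np.load("c4.npy",allow_pickle=True).item(); im=cv2.imread("pics/w4.png")
h=cv2.cvtColor(im,cv2.COLOR_BGR2HSV); V=h[:,:,2];S=h[:,:,1]
k=np.zeros(V.shape,np.uint8); k[15:155,380:505]=((V<85)&(S<90))[15:155,380:505]*255
k=cv2.morphologyEx(k,cv2.MORPH_OPEN,np.ones((5,5))); c=max(cv2.findContours(k,0,1)[0],key=cv2.contourArea)
print("pad",cv2.boundingRect(c),rect(W,c,12), cast(W,[(390,88),(479,30),(491,102),(411,141)],12))
E
python3 -m creep '[[0.002,-0.0015,0.03,0,0,0],[0,0,0.03,0,0,0],[0,0,0.02,0,0,0],[0,0,0.007,0,0,0],[0,0,0,0,0,0],[0,0,0,0,0,0]]'
```

```text
pad (437, 30, 46, 26) ((677.4324340820312, 17.156068801879883), (37.515533447265625, 20.91238784790039), 8.371950149536133) [[616.29960986  -5.26488896]
 [693.86297089  28.8480977 ]
 [705.51600592 -32.12326383]
 [632.7485944  -54.59843515]]
clock: 5.5
eef_pos: [481.7, -77.6, 11.3]
orientation: [0.001, 0.766, 0.643, 0.001]
contact_force: [0.4, -0.2, -0.6]
grip_width: 23.4
finger_force: 12.0
```

```bash
python3 -m creep '[[0,0,0.0015,0,0,0],[0,0,0,0,0,0],[0,0,0,0,0,0]]'
python3 -m creep '[[0,0,0,0,0,0],[0,0,0,0,0,0],[0,0,0,0,0,0],[0,0,-0.03,0,0,0],[0,0,-0.05,0,0,0],[0,0,-0.05,0,0,0],[-0.029,0.04,0,0,0,0],[-0.029,0.04,0,0,0,0],[-0.028,0.038,0,0,0,0],[-0.028,0.038,0,0,0,0]]' 55
python3 -m creep '[[0,0,0,0,0,0],[0,0,0,0,0,0],[0,0,0,0,0,0]]' 75
python3 - <<'E'
from h import *
todo(616,-217.5,35.5,-10.3); c,im=snap("wrist","w5.png"); np.save("c5.npy",c,allow_pickle=True)
print(proj(c,[[616,-217.5,74.6]]))
cv2.imwrite("pics/c6.png",cv2.resize(im[100:300,130:380],(750,600),interpolation=cv2.INTER_CUBIC))
E
```

```text
clock: 5.88
eef_pos: [481.5, -77.5, 9.4]
orientation: [0.0, 0.766, 0.643, 0.0]
contact_force: [-0.2, -0.1, 2.9]
grip_width: 23.6
finger_force: 12.0
clock: 7.12
eef_pos: [615.5, -217.8, 138.8]
orientation: [-0.0, 0.766, 0.643, -0.0]
contact_force: [0.6, 0.6, 0.5]
grip_width: 51.4
finger_force: 0.0
clock: 7.5
eef_pos: [614.0, -215.2, 138.9]
orientation: [-0.001, 0.766, 0.643, -0.0]
contact_force: [0.2, 0.1, -0.2]
grip_width: 70.2
finger_force: 0.0
tcp [ 614.  -215.2  138.9] tool-y angle -9.9 shift mm [ -2.1   2.5 103.4] turn z 0.4 tilt [-0.001  0.001 -1.   ] t 7.5 q7 0.18
[[257.12670991 204.54775387]]
```

View pics/c6.png

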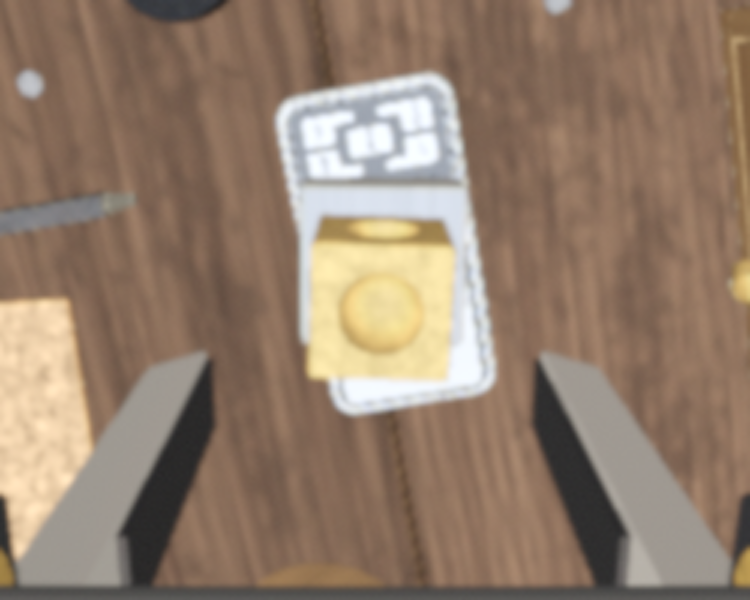

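The cube face centre is at (257,204), matching the prediction, so I can grasp it.

```bash
python3 -m creep '[[-0.002,0.0025,0.03,0,0,0.4],[0,0,0.03,0,0,0],[0,0,0.025,0,0,0],[0,0,0.015,0,0,0],[0,0,0.003,0,0,0],[0,0,0,0,0,0],[0,0,0,0,0,0]]'
python3 -m creep '[[0,0,0,0,0,0],[0,0,0,0,0,0],[0,0,0,0,0,0],[0,0,0,0,0,0],[0,0,0,0,0,0],[0,0,0,0,0,0]]' 30 30
```

```text
clock: 8.43
eef_pos: [617.7, -219.5, 37.1]
orientation: [0.001, 0.768, 0.64, 0.001]
contact_force: [-0.2, -1.1, -0.2]
grip_width: 70.6
finger_force: 0.0
clock: 9.18
eef_pos: [616.0, -219.2, 36.0]
orientation: [-0.001, 0.768, 0.64, -0.001]
contact_force: [-5.1, 0.2, 5.8]
grip_width: 42.0
finger_force: 29.9
```

```bash
python3 -m creep '[[0,0,-0.01,0,0,0],[0,0,-0.03,0,0,0],[0,0,-0.03,0,0,0],[-0.042,-0.009,0,0,0,0],[-0.042,-0.009,0,0,0,0],[-0.041,-0.008,0,0,0,0],[0,0,0,0,0,0],[0,0,0,0,0,0],[0,0,0,0,0,0]]'
python3 - <<'E'
from h import *
todo(559,-386,36); c,im=snap("wrist","w6.png"); np.save("c6.npy",c,allow_pickle=True)
print(proj(c,[[559,-386,30]]))
cv2.imwrite("pics/c7.png",im)
E
```

```text
clock: 10.3
eef_pos: [569.9, -335.5, 105.7]
orientation: [-0.0, 0.768, 0.641, 0.001]
contact_force: [0.8, -0.5, -6.3]
grip_width: 41.6
finger_force: 29.9
tcp [ 569.9 -335.5  105.7] tool-y angle -10.3 shift mm [-51.7  -1.7  69.6] turn z None tilt [ 0.     0.001 -1.   ] t 10.3 q7 0.37
[[252.55959834 249.90808848]]
```

View pics/c7.png

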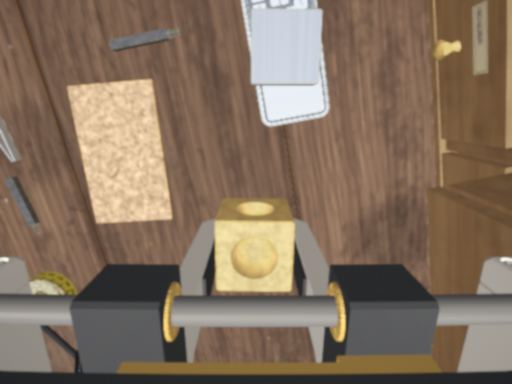

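The stump is hidden under the held cube. The cork corners show at (68,88), (152,80), (172,218) and (95,223), and the block top at (251..322, 9..84). I'll find the stump from the two fixed views taken at the start.

```bash
python3 - <<'E'
from h import *
for n,w,zz in [("scene",(545,365,635,435),30),("side",(495,372,565,435),30)]:
    im=cv2.resize(cv2.imread(f"pics/{n}0.png"),(512,384),interpolation=cv2.INTER_AREA); c=eyes.get_calibration(n)
    h=cv2.cvtColor(im,cv2.COLOR_BGR2HSV); V=h[:,:,2].astype(int)
    x0,y0,x1,y1=[int(v*.64) for v in w]; 
    p=(np.array([590,393]) if n=="scene" else np.array([530,400]))*.64
    print(n,h[int(p[1]),int(p[0])], [int(V[y,int(p[0])]) for y in range(y0,y1,2)])
    sub=np.zeros_like(V,np.uint8); sub[y0:y1,x0:x1]=((V>110)&(h[:,:,1]>60))[y0:y1,x0:x1]*255
    k=cv2.morphologyEx(sub,cv2.MORPH_OPEN,np.ones((3,3)))
    cn=max(cv2.findContours(k,0,1)[0],key=cv2.contourArea); print(cv2.boundingRect(cn))
    # top extent: cast outline to z=30; far rim belongs to the top
    P=cast(c,cn.reshape(-1,2)+0.0,30); o=-c["R"].T@c["t"]; d=np.array([c["R"][2,0],c["R"][2,1]]);d/=np.linalg.norm(d)
    s=np.array([-d[1],d[0]]); a=P@s; b=P@d
    print("centre",(s*(a.min()+a.max())/2+d*(b.max()-41)).round(1),"width",a.max()-a.min())
W=np.load("c6.npy",allow_pickle=True).item()
q=cast(W,[(68,88),(152,80),(172,218),(95,223)],4); print("cork",q.round(1),q.mean(0)); e=(q[0]+q[1]-q[2]-q[3]); print(np.degrees(np.arctan2(e[1],e[0])))
q=cast(W,[(251,10),(322,9),(318,84),(251,84)],32.6); print("block",q.round(1),q.mean(0)); 
e=(q[0]+q[1]-q[2]-q[3]); print(np.degrees(np.arctan2(e[1],e[0])))
E
```

```text
scene [ 18  99 232] [117, 113, 123, 120, 138, 219, 222, 236, 234, 232, 236, 228, 224, 232, 233, 220, 214, 206, 199, 199, 146, 108, 113]
(353, 233, 53, 43)
centre [ 590.  -366.1] width 116.81765591559736
side [ 18  90 235] [121, 122, 124, 150, 215, 231, 235, 235, 233, 235, 235, 234, 231, 226, 217, 195, 189, 181, 144, 116]
(316, 238, 45, 40)
centre [ 577.  -364.6] width 135.53894594267706
cork [[ 418.2 -207.6]
 [ 496.8 -215.4]
 [ 481.4 -348.7]
 [ 400.7 -339.9]] [ 449.26644648 -277.91925574]
82.92601361963729
block [[ 594.7 -183.9]
 [ 649.  -192.9]
 [ 638.9 -247.3]
 [ 584.8 -237.6]] [ 616.84794883 -215.41509082]
79.55819427341359
```

```bash
python3 - <<'E'
from h import *
for n,w in [("scene",(545,365,635,435)),("side",(495,372,565,435))]:
    im=cv2.resize(cv2.imread(f"pics/{n}0.png"),(512,384),interpolation=cv2.INTER_AREA); c=eyes.get_calibration(n)
    V=cv2.cvtColor(im,cv2.COLOR_BGR2HSV)[:,:,2]; x0,y0,x1,y1=[int(v*.64) for v in w]
    k=np.zeros_like(V); k[y0:y1,x0:x1]=(V>165)[y0:y1,x0:x1]*255
    k=cv2.morphologyEx(k,cv2.MORPH_OPEN,np.ones((3,3)))
    cn=max(cv2.findContours(k,0,1)[0],key=cv2.contourArea); print(cv2.boundingRect(cn))
    P=cast(c,cn.reshape(-1,2)+0.0,30); d=c["R"][2,:2]/np.linalg.norm(c["R"][2,:2]); s=np.array([-d[1],d[0]]); a=P@s; b=P@d
    print("centre",(s*(a.min()+a.max())/2+d*(b.max()-41)).round(1),"width",a.max()-a.min())
E
```

```text
(359, 242, 38, 31)
centre [ 555.4 -383.6] width 87.84856170445994
(323, 245, 31, 29)
centre [ 557.7 -385. ] width 82.87159798906725
```

```bash
python3 -m creep '[[-0.026,-0.002,0,0,0,0],[-0.025,-0.002,0,0,0,0],[0,0,0.03,0,0,0],[0,0,0.03,0,0,0],[0,0,0.008,0,0,0],[0,0,0.001,0,0,0],[0,0,0,0,0,0],[0,0,0,0,0,0]]'
python3 - <<'E'
from h import *
todo(557,-385,34); print(readout.get_obs()["contact_force"])
E
```

```text
clock: 11.35
eef_pos: [556.5, -387.4, 38.3]
orientation: [0.001, 0.768, 0.64, 0.0]
contact_force: [0.8, -0.7, -5.7]
grip_width: 41.7
finger_force: 29.9
tcp [ 556.5 -387.4   38.3] tool-y angle -10.4 shift mm [2.5 0.  4.3] turn z None tilt [ 0.002 -0.001 -1.   ] t 11.35 q7 0.44
[ 0.76191482 -0.68114085 -5.71439984]
```

```bash
python3 -m creep '[[0.002,0,0.0025,0,0,0],[0,0,0,0,0,0],[0,0,0.001,0,0,0],[0,0,0,0,0,0],[0,0,0,0,0,0]]'
```

```text
clock: 11.98
eef_pos: [556.1, -385.0, 33.5]
orientation: [0.0, 0.768, 0.64, 0.0]
contact_force: [-0.0, -0.3, -5.6]
grip_width: 41.8
finger_force: 29.9
```

```bash
python3 -m creep '[[0,0,0.001,0,0,0],[0,0,0,0,0,0],[0,0,0,0,0,0]]'
```

```text
clock: 12.35
eef_pos: [556.1, -385.0, 33.4]
orientation: [0.0, 0.768, 0.64, 0.0]
contact_force: [-2.5, 2.1, 6.5]
grip_width: 41.8
finger_force: 29.9
```

```bash
python3 -m creep '[[0,0,0,0,0,0],[0,0,0,0,0,0],[0,0,-0.01,0,0,0],[0,0,-0.04,0,0,0],[0,0,-0.04,0,0,0],[0.045,0.0075,0,0,0,0],[0.045,0.0075,0,0,0,0],[0.044,0.0075,0,0,0,0],[0.044,0.007,0,0,0,0],[0,0,0,0,0,0]]' 85
python3 -m creep '[[0,0,0,0,0,0],[0,0,0,0,0,0]]'
python3 - <<'E'
from h import *
todo(617,-215.4,15.3,-10.4); c,im=snap("wrist","w7.png"); np.save("c7.npy",c,allow_pickle=True)
print(proj(c,[[617,-215.4,32.6]]))
s=eyes.grab_frame("scene")
a=cv2.resize(im[100:260,170:340],(510,480),interpolation=cv2.INTER_CUBIC); b=cv2.resize(s[200:290,345:400],(290,480),interpolation=cv2.INTER_CUBIC)
cv2.imwrite("pics/c8.png",np.hstack([a,b]))
E
```

```text
clock: 13.6
eef_pos: [619.6, -209.4, 123.1]
orientation: [-0.001, 0.766, 0.643, 0.002]
contact_force: [-0.5, -1.2, 0.3]
grip_width: 79.9
finger_force: 0.0
clock: 13.85
eef_pos: [616.5, -217.5, 122.7]
orientation: [0.0, 0.769, 0.639, -0.0]
contact_force: [-0.0, -1.0, 0.0]
grip_width: 79.7
finger_force: 0.0
tcp [ 616.5 -217.5  122.7] tool-y angle -10.6 shift mm [  2.3   0.  107.4] turn z -0.2 tilt [-0.    -0.001 -1.   ] t 13.85 q7 0.18
[[254.40417174 191.88251251]]
```

View pics/c8.png

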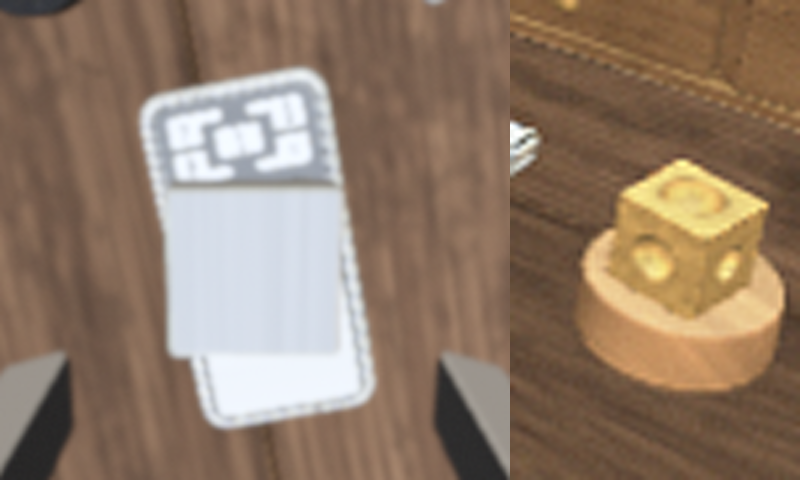

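The block top centre is at (254.6,190.4) and the cube stands in the middle of the stump. Next, grasp the block just above the scale.

```bash
python3 -m creep '[[0.0035,0,0.03,0,0,0],[0,0,0.03,0,0,0],[0,0,0.03,0,0,0],[0,0,0.014,0,0,0],[0,0,0,0,0,0],[0,0,0,0,0,0]]'
```

```text
clock: 14.7
eef_pos: [618.7, -212.3, 19.6]
orientation: [0.001, 0.768, 0.64, 0.001]
contact_force: [1.6, 0.1, 0.3]
grip_width: 80.0
finger_force: 0.0
```

```bash
python3 -m creep '[[0,0,0.0025,0,0,0],[0,0,0,0,0,0],[0,0,0,0,0,0]]'
python3 -m creep '[[0,0,0,0,0,0],[0,0,0,0,0,0],[0,0,0,0,0,0],[0,0,0,0,0,0],[0,0,0,0,0,0]]' 45 40
```

```text
clock: 15.08
eef_pos: [618.0, -211.8, 16.3]
orientation: [0.0, 0.768, 0.64, 0.0]
contact_force: [-0.5, 0.1, -0.2]
grip_width: 79.7
finger_force: 0.0
clock: 15.7
eef_pos: [617.9, -211.8, 16.0]
orientation: [0.0, 0.768, 0.64, 0.0]
contact_force: [0.5, 0.5, -0.5]
grip_width: 55.7
finger_force: 40.0
```

```bash
python3 -m creep '[[0,0,-0.01,0,0,0],[0,0,-0.035,0,0,0],[0,0,-0.035,0,0,-8.7],[0,0,0,0,0,-8.7],[0.036,0.0165,0,0,0,0],[0.036,0.0165,0,0,0,0],[0.036,0.0165,0,0,0,0],[0.035,0.0165,0,0,0,0],[0,0,0,0,0,0],[0,0,0,0,0,0]]'
python3 -m creep '[[0,0,0,0,0,0],[0,0,0,0,0,0]]'
python3 - <<'E'
from h import *
todo(666,-12.5,15.5,7); c,im=snap("wrist","w8.png"); np.save("c8.npy",c,allow_pickle=True)
E
```

```text
clock: 16.95
eef_pos: [665.0, -62.7, 95.6]
orientation: [-0.0, 0.663, 0.749, -0.001]
contact_force: [-0.3, -0.9, -5.1]
grip_width: 55.7
finger_force: 40.0
clock: 17.2
eef_pos: [665.5, -63.3, 96.0]
orientation: [0.0, 0.663, 0.748, -0.0]
contact_force: [-0.7, -0.3, -4.8]
grip_width: 55.6
finger_force: 40.0
tcp [665.5 -63.3  96. ] tool-y angle 6.9 shift mm [50.4  6.6 80.5] turn z -0.1 tilt [-0.    -0.001 -1.   ] t 17.2 q7 0.18
```

View pics/w8.png

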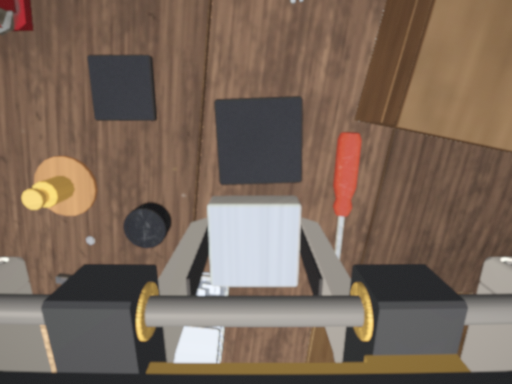

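The 78 mm pad shows at (216..302, 96..185), the held block at (255,245) and the standing weight on its coaster at upper left. A wooden box is at upper right, so I'll check its clearance too.

```bash
python3 - <<'E'
from h import *
W=np.load("c8.npy",allow_pickle=True).item(); im=cv2.imread("pics/w8.png"); V=cv2.cvtColor(im,cv2.COLOR_BGR2HSV)[:,:,2]
print(V[140,215:225],V[140,296:308],V[90:102,260],V[178:192,260])
k=np.zeros_like(V); k[80:195,205:315]=(cv2.GaussianBlur(im,(3,3),0).max(2)<75)[80:195,205:315]*255
k=cv2.morphologyEx(k,cv2.MORPH_OPEN,np.ones((9,9))); c=max(cv2.findContours(k,0,1)[0],key=cv2.contourArea)
print(cv2.boundingRect(c)); r=rect(W,c,12); print("pad",r)
q=cast(W,[(216,99),(301,96),(302,182),(221,185)],12); print(q.round(1),q.mean(0))
S=eyes.get_calibration("scene"); print("box",cast(W,[(358,122)],0),cast(S,np.array([(442,281),(369,247),(487,261)])*.64,0),cast(W,[(385,0),(360,122)],80))
todo(*r[0],15.5)
E
```

```text
[140 117  84  66  67  69  69  69  69  68] [ 71  71  70  69  67  73  89 107 119 125 129 136] [137 134 132 130 129 126 116  94  71  64  66  68] [ 69  69  70  70  68  79  98 111 115 115 115 115 115 115]
(216, 98, 86, 86)
pad ((664.1618041992188, -12.404937744140625), (74.77699279785156, 75.04981994628906), 8.715093612670898)
[[622.4  19.6]
 [695.   30.9]
 [708.3 -44.5]
 [633.6 -56.5]] [664.81747601 -12.62497056]
box [[752.85629596  15.43353345]] [[773.72546442  31.82756244]
 [811.3323595  275.20485215]
 [924.3799946   17.42556096]] [[726.15406399  87.35719514]
 [726.10583545  15.40840204]]
tcp [665.6 -63.   96. ] tool-y angle 6.9 shift mm [50.4  4.7 80.5] turn z None tilt [-0. -0. -1.] t 17.25 q7 0.18
```

```bash
python3 - <<'E'
from h import *
W=np.load("c8.npy",allow_pickle=True).item(); o,R=pose()
q=cast(W,[(209,205),(299,203),(299,286),(210,286)],112.6); print(q.round(1),q.mean(0)); c=q.mean(0)
print("block in tool", (R.T@(np.r_[c,96]-o["eef_pos"])).round(1), "angle",np.degrees(np.arctan2(*(q[1]-q[0])[::-1])))
q=cast(W,[(209,197),(299,197)],112.6); print(np.degrees(np.arctan2(*(q[1]-q[0])[::-1])))
d=R.T@(np.r_[664.3,-12.5,96]-np.r_[c,96]); print("shift to go",d.round(1))
E
```

```text
[[636.3 -42.2]
 [688.7 -34.7]
 [697.8 -89.8]
 [641.2 -96.6]] [665.99420551 -65.82372601]
block in tool [-2.9  0.   0. ] angle 8.225558344727995
6.8865220347333915
shift to go [53.1  4.7 -0. ]
```

```bash
python3 -m creep '[[0.027,0.0025,0,0,0,0],[0.026,0.002,0,0,0,0],[0,0,0.03,0,0,-2],[0,0,0.02,0,0,0],[0,0,0,0,0,0],[0,0,0,0,0,0],[0,0,0,0,0,0]]'
python3 - <<'E'
from h import *
todo(664.3,-10,15.5,8.9); c,im=snap("wrist","w9.png"); np.save("c9.npy",c,allow_pickle=True)
cv2.imwrite("pics/c10.png",cv2.resize(im[130:310,150:360],(700,600),interpolation=cv2.INTER_CUBIC))
E
```

```text
clock: 18.12
eef_pos: [664.9, -9.1, 47.1]
orientation: [0.001, 0.65, 0.76, 0.001]
contact_force: [0.5, 0.2, -5.7]
grip_width: 55.7
finger_force: 40.0
tcp [664.9  -9.1  47.1] tool-y angle 9.0 shift mm [-0.8 -0.8 31.6] turn z 0.1 tilt [ 0.002 -0.    -1.   ] t 18.125 q7 0.14
```

View pics/c10.png

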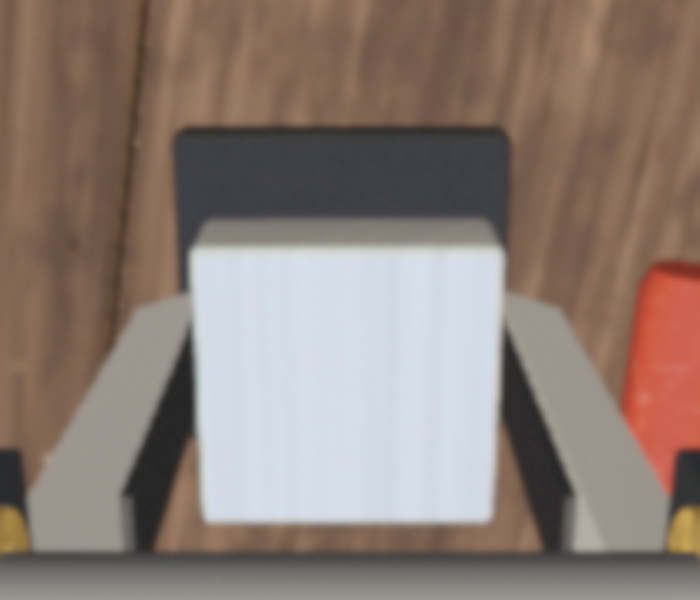

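The pad's far edge runs from crop (178,133) to (507,133), parallel to the block's far edge, which runs from (190,248) to (503,246).

```bash
python3 - <<'E'
from h import *
W=np.load("c9.npy",allow_pickle=True).item(); o,R=pose(); f=lambda p:np.array(p)/(10/3)+[150,130]
def far(p,z,h):
    q=cast(W,f(p),z); d=q[1]-q[0]; n=np.array([d[1],-d[0]])/np.linalg.norm(d); c=q.mean(0)+n*h
    print(q.round(1),"len",np.linalg.norm(d).round(1),"ang",np.degrees(np.arctan2(d[1],d[0])).round(1),"c",c.round(1)); return c
p=far([(177,134),(508,134)],12,39); b=far([(190,248),(504,247)],47.1-3.4+20,28)
print((R.T@np.r_[p-b,0]).round(1))
E
```

```text
[[621.9  19.4]
 [695.5  30.9]] len 74.5 ang 8.9 c [664.7 -13.4]
[[633.7  11.2]
 [688.5  20. ]] len 55.4 ang 9.1 c [665.5 -12. ]
[-1.2 -1.  -0. ]
```

```bash
python3 -m creep '[[-0.001,-0.001,0.015,0,0,0],[0,0,0.01,0,0,0],[0,0,0.003,0,0,0],[0,0,0,0,0,0],[0,0,0,0,0,0],[0,0,0,0,0,0]]'
```

```text
clock: 18.92
eef_pos: [663.4, -9.7, 18.4]
orientation: [0.0, 0.649, 0.76, 0.0]
contact_force: [-0.1, -0.5, -3.8]
grip_width: 55.3
finger_force: 40.0
```

```bash
python3 -m creep '[[0,0,0.002,0,0,0],[0,0,0,0,0,0],[0,0,0.0008,0,0,0],[0,0,0,0,0,0],[0,0,0,0,0,0]]'
```

```text
clock: 19.55
eef_pos: [663.1, -9.7, 15.4]
orientation: [0.0, 0.649, 0.76, 0.0]
contact_force: [-0.1, 0.2, -1.6]
grip_width: 55.7
finger_force: 40.0
```

```bash
python3 -m creep '[[0,0,0,0,0,0],[0,0,0,0,0,0],[0,0,-0.01,0,0,0],[0,0,-0.04,0,0,0],[0,0,-0.04,0,0,8.9],[-0.05,-0.011,0,0,0,0],[-0.05,-0.011,0,0,0,0],[-0.05,-0.011,0,0,0,0],[-0.05,-0.011,0,0,0,0],[0,0,0,0,0,0]]' 85
python3 -m creep '[[0,0,0,0,0,0],[0,0,0,0,0,0]]'
python3 - <<'E'
from h import *
todo(618,-215,3,0); c,im=snap("wrist","w10.png"); np.save("c10.npy",c,allow_pickle=True)
cv2.imwrite("pics/c11.png",cv2.resize(im[0:270,110:370],(577,600),interpolation=cv2.INTER_CUBIC))
E
```

```text
clock: 20.8
eef_pos: [617.6, -217.3, 106.3]
orientation: [0.002, 0.71, 0.705, -0.002]
contact_force: [0.9, -0.2, -0.6]
grip_width: 80.0
finger_force: 0.0
clock: 21.05
eef_pos: [620.2, -207.6, 105.5]
orientation: [-0.0, 0.706, 0.709, 0.001]
contact_force: [0.7, -0.4, -0.1]
grip_width: 79.9
finger_force: 0.0
tcp [ 620.2 -207.6  105.5] tool-y angle 0.3 shift mm [ -7.5  -2.3 102.5] turn z 0.3 tilt [ 0.001  0.001 -1.   ] t 21.05 q7 0.31
```

View pics/c11.png

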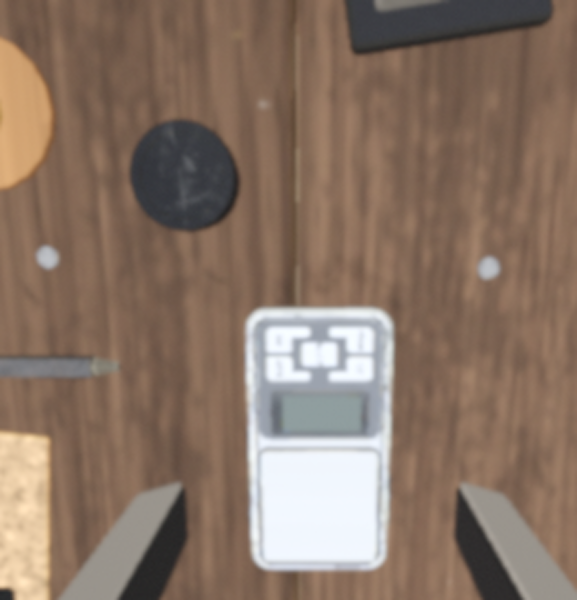

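The scale is bare now, with its outline at crop (247..393, 310..570), and the block rests on the pad.

```bash
python3 - <<'E'
from h import *
W=np.load("c10.npy",allow_pickle=True).item(); f=lambda p:np.array(p)/2.221+[110,0]
q=cast(W,f([(247,310),(393,310),(388,570),(252,570)]),10); print(q.round(1),q.mean(0).round(1))
e=q[0]+q[1]-q[2]-q[3]; print("long axis",np.degrees(np.arctan2(e[1],e[0])),np.degrees(np.arctan2(*(q[1]-q[0])[::-1])))
todo(*q.mean(0),3.5,np.degrees(np.arctan2(e[1],e[0]))-90)
E
```

```text
[[ 589.3 -156.1]
 [ 650.8 -155.8]
 [ 652.6 -277. ]
 [ 588.6 -277.3]] [ 620.3 -216.5]
long axis 90.24870925933882 0.2422933342212023
tcp [ 620.2 -207.7  105.4] tool-y angle 0.3 shift mm [ -8.9   0.  101.9] turn z 0.0 tilt [ 0.001  0.001 -1.   ] t 21.1 q7 0.31
```

```bash
python3 -m creep '[[-0.009,0,0.03,0,0,0],[0,0,0.03,0,0,0],[0,0,0.03,0,0,0],[0,0,0.008,0,0,0],[0,0,0,0,0,0],[0,0,0,0,0,0],[0,0,0,0,0,0]]'
```

```text
clock: 21.98
eef_pos: [620.3, -219.1, 8.4]
orientation: [0.001, 0.706, 0.708, 0.0]
contact_force: [-0.7, 0.7, 0.5]
grip_width: 79.6
finger_force: 0.0
```

```bash
python3 -m creep '[[0.001,0,0.0035,0,0,0],[0,0,0,0,0,0],[0,0,0,0,0,0]]'
python3 -m creep '[[0,0,0,0,0,0],[0,0,0,0,0,0],[0,0,0,0,0,0],[0,0,0,0,0,0],[0,0,0,0,0,0]]' 50 25
```

```text
clock: 22.35
eef_pos: [619.4, -217.9, 3.7]
orientation: [-0.0, 0.707, 0.708, 0.0]
contact_force: [-0.4, 0.2, -0.7]
grip_width: 79.8
finger_force: 0.0
clock: 22.98
eef_pos: [619.5, -217.9, 3.7]
orientation: [0.0, 0.707, 0.708, 0.0]
contact_force: [0.4, -0.2, -0.5]
grip_width: 61.6
finger_force: 25.0
```

```bash
python3 -m creep '[[0,0,-0.01,0,0,0],[0,0,-0.03,0,0,0],[0,0,-0.03,0,0,7],[0,0,0,0,0,0],[0,0,0,0,0,0],[0,0,0,0,0,0]]'
python3 - <<'E'
from h import *
W=np.load("c6.npy",allow_pickle=True).item(); im=cv2.imread("pics/w6.png"); h=cv2.cvtColor(im,cv2.COLOR_BGR2HSV); V=h[:,:,2]
k=np.zeros_like(V); k[60:245,50:190]=(cv2.GaussianBlur(V,(3,3),0)>165)[60:245,50:190]*255
k=cv2.morphologyEx(cv2.morphologyEx(k,cv2.MORPH_CLOSE,np.ones((7,7))),cv2.MORPH_OPEN,np.ones((9,9))); c=max(cv2.findContours(k,0,1)[0],key=cv2.contourArea)
print(cv2.boundingRect(c),rect(W,c,4)); todo(*rect(W,c,4)[0],60,-7.2)
E
```

```text
clock: 23.72
eef_pos: [618.4, -217.4, 72.4]
orientation: [-0.001, 0.748, 0.664, -0.001]
contact_force: [-0.3, -0.2, -1.5]
grip_width: 61.8
finger_force: 25.0
(68, 79, 104, 144) ((449.3042907714844, -277.37371826171875), (137.51211547851562, 81.46493530273438), 83.6483383178711)
tcp [ 618.4 -217.4   72.4] tool-y angle -6.8 shift mm [ -79.7 -160.8   12.7] turn z 0.4 tilt [-0.002  0.001 -1.   ] t 23.725 q7 0.23
```

```bash
python3 -m creep '[[-0.02,-0.041,0,0,0,0],[-0.02,-0.04,0,0,0,0],[-0.02,-0.04,0,0,0,0],[-0.021,-0.04,0,0,0,0],[0,0,0.025,0,0,0],[0,0,0.015,0,0,0],[0,0,0,0,0,0],[0,0,0,0,0,0],[0,0,0,0,0,0]]'
python3 - <<'E'
from h import *
todo(449.3,-277.5,7.7,-6.6); c,im=snap("wrist","w11.png"); np.save("c11.npy",c,allow_pickle=True)
cv2.imwrite("pics/c12.png",cv2.resize(im[100:310,130:380],(714,600),interpolation=cv2.INTER_CUBIC))
E
```

```text
clock: 24.85
eef_pos: [450.7, -278.9, 34.2]
orientation: [0.001, 0.748, 0.664, 0.0]
contact_force: [1.3, 0.2, -1.7]
grip_width: 61.6
finger_force: 25.0
tcp [ 450.7 -278.9   34.2] tool-y angle -6.9 shift mm [ 1.2 -1.5 26.5] turn z -0.3 tilt [ 0.001 -0.    -1.   ] t 24.85 q7 0.42
```

View pics/c12.png

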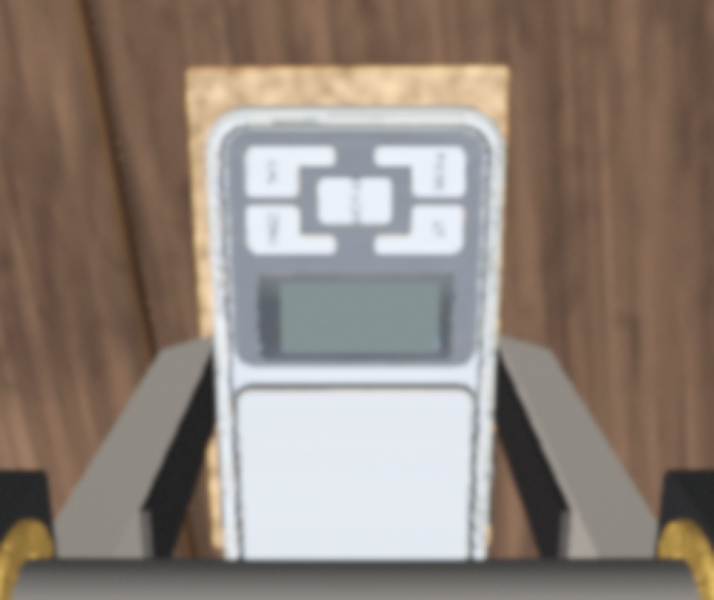

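The mat's far edge runs from crop (187,67) to (509,67). The scale's far edge is at row 110, spanning columns 207–506.

```bash
python3 - <<'E'
from h import *
W=np.load("c11.npy",allow_pickle=True).item(); o,R=pose(); f=lambda p:np.array(p)/2.857+[130,100]
def far(p,z,h):
    q=cast(W,f(p),z); d=q[1]-q[0]; n=np.array([d[1],-d[0]])/np.linalg.norm(d); c=q.mean(0)+n*h
    print("len",np.linalg.norm(d).round(1),"ang",np.degrees(np.arctan2(d[1],d[0])).round(1),"c",c.round(1)); return c
p=far([(187,67),(509,67)],4,68)
m=cast(W,f([(356,116)]),43.1)[0]   # top rim of far end
l=cast(W,f([(207,160),(505,160)]),41); print("width",np.linalg.norm(l[1]-l[0]))
b=m-60*R[:2,0]; b2=l.mean(0); print("scale c",b.round(1),"TCP",o["eef_pos"].round(1))
print("shift",(R.T@np.r_[p-b,0]).round(1),"lateral from sides",(R.T@np.r_[p-b2,0])[1].round(1))
E
```

```text
len 79.3 ang -6.9 c [ 449.  -277.5]
width 62.166503438459806
scale c [ 450.8 -277.7] TCP [ 450.5 -278.9   34.1]
shift [ 0.  -1.8 -0. ] lateral from sides -1.9
```

Shift by -1.8 mm along tool y, then set the scale down.

```bash
python3 -m creep '[[0,-0.0018,0.015,0,0,0],[0,0,0.008,0,0,0],[0,0,0,0,0,0],[0,0,0,0,0,0],[0,0,0.0015,0,0,0],[0,0,0,0,0,0],[0,0,0,0,0,0]]'
```

```text
clock: 25.78
eef_pos: [448.2, -278.7, 9.3]
orientation: [0.0, 0.748, 0.663, 0.0]
contact_force: [0.9, -0.4, -0.9]
grip_width: 61.6
finger_force: 25.0
```

```bash
python3 -m creep '[[0,0,0.001,0,0,0],[0,0,0,0,0,0],[0,0,0.0007,0,0,0],[0,0,0,0,0,0],[0,0,0,0,0,0]]'
```

```text
clock: 26.4
eef_pos: [448.1, -278.7, 7.6]
orientation: [0.0, 0.748, 0.663, 0.0]
contact_force: [-0.1, 1.0, 1.8]
grip_width: 61.6
finger_force: 25.0
```

```bash
python3 -m creep '[[0,0,0,0,0,0],[0,0,0,0,0,0],[0,0,-0.01,0,0,0],[0,0,-0.04,0,0,0],[0,0,-0.05,0,0,0],[0.05,0.002,0,0,0,0],[0.05,0.002,0,0,0,0],[0.05,0.003,0,0,0,0],[0.05,0.002,0,0,0,0],[0,0,0,0,0,0]]' 78
python3 -m creep '[[0,0,0,0,0,0],[0,0,0,0,0,0],[0,0,0,0,0,0]]' 60
python3 - <<'E'
from h import *
todo(482,-78,9.5); c,im=snap("wrist","w12.png"); np.save("c12.npy",c,allow_pickle=True)
print(proj(c,[[482,-78,48],[482,-78,6]]))
h=cv2.cvtColor(im,cv2.COLOR_BGR2HSV); m=cv2.inRange(h,(19,120,150),(35,255,255)); m[300:]=0; m[:,:190]=0; m[:,320:]=0
for c in cv2.findContours(m,0,1)[0]:
    if cv2.contourArea(c)>60: print(cv2.boundingRect(c))
print(h[210,254],h[225,254],h[190,240])
E
```

```text
clock: 27.65
eef_pos: [481.9, -76.4, 108.0]
orientation: [-0.0, 0.746, 0.666, 0.001]
contact_force: [-0.7, -0.6, -0.4]
grip_width: 73.3
finger_force: 0.0
clock: 28.02
eef_pos: [480.8, -82.7, 107.5]
orientation: [0.0, 0.749, 0.662, -0.0]
contact_force: [-0.5, -0.9, -0.4]
grip_width: 56.7
finger_force: 0.0
tcp [480.8 -82.7 107.5] tool-y angle -7.1 shift mm [ 4.9  0.6 98. ] turn z None tilt [-0. -0. -1.] t 28.025 q7 0.07
[[255.00324446 198.70037031]
 [254.85397725 186.26748257]]
(243, 176, 23, 12)
[ 16 102 249] [ 13  81 170] [ 17 104 252]
```

I've now viewed more pictures than the 14 allowed, so from here on I'll only use numbers. The weight stands where I released it, at (481.5,-77.5); the brass mask is centred at column 254.5, which agrees.

```bash
python3 -m creep '[[0.005,0,0.03,0,0,0],[0,0,0.03,0,0,0],[0,0,0.025,0,0,0],[0,0,0.01,0,0,0],[0,0,0,0,0,0],[0,0,0,0,0,0],[0,0,0,0,0,0]]'
```

```text
clock: 28.95
eef_pos: [482.3, -76.4, 13.3]
orientation: [0.001, 0.748, 0.663, 0.001]
contact_force: [-0.8, -0.0, 0.7]
grip_width: 56.4
finger_force: 0.0
```

```bash
python3 -m creep '[[-0.001,0,0.003,0,0,0],[0,0,0,0,0,0],[0,0,0,0,0,0]]'
python3 -m creep '[[0,0,0,0,0,0],[0,0,0,0,0,0],[0,0,0,0,0,0],[0,0,0,0,0,0],[0,0,0,0,0,0],[0,0,0,0,0,0]]' 10 12
python3 - <<'E'
from h import *
o,R=pose(); c=np.r_[449,-277.5]; p=c-28.5*R[:2,0]; print(p); todo(*p,20)
E
```

```text
clock: 29.32
eef_pos: [481.5, -77.3, 9.5]
orientation: [-0.0, 0.748, 0.663, 0.0]
contact_force: [0.0, 0.4, -0.3]
grip_width: 56.4
finger_force: 0.0
clock: 30.08
eef_pos: [481.5, -77.3, 9.5]
orientation: [-0.0, 0.748, 0.663, 0.0]
contact_force: [-0.5, -0.5, -0.9]
grip_width: 24.0
finger_force: 12.0
[ 445.57662993 -305.79364835]
tcp [481.5 -77.3   9.5] tool-y angle -6.9 shift mm [-231.2   -8.2  -10.5] turn z None tilt [-0.  0. -1.] t 30.075 q7 0.08
```

```bash
python3 -m creep '[[0,0,-0.01,0,0,0],[0,0,-0.04,0,0,0],[0,0,-0.04,0,0,0],[-0.055,-0.002,0,0,0,0],[-0.055,-0.002,0,0,0,0],[-0.055,-0.002,0,0,0,0],[-0.055,-0.002,0,0,0,0],[-0.05,0,0,0,0,0],[-0.05,0,0,0,0,0],[0,0,0,0,0,0]]'
python3 -m creep '[[0,0,0,0,0,0],[0,0,0,0,0,0],[0,0,0,0,0,0]]'
python3 - <<'E'
from h import *
todo(445.4,-306,20); W,im=snap("wrist","w13.png"); np.save("c13.npy",W,allow_pickle=True)
P=proj(W,[[449,-277.5,16.6],[445.6,-305.8,16.6]]); print(P)
h=cv2.cvtColor(im,cv2.COLOR_BGR2HSV); S,V=h[:,:,1],h[:,:,2]
for p in P: print(h[int(p[1]),int(p[0])])
m=((S<55)&(V>110)).astype(np.uint8)*255; m[230:]=0; m=cv2.morphologyEx(m,cv2.MORPH_CLOSE,np.ones((5,5)));m=cv2.morphologyEx(m,cv2.MORPH_OPEN,np.ones((5,5)))
for c in cv2.findContours(m,0,1)[0]:
    if cv2.contourArea(c)>400: print(cv2.boundingRect(c),rect(W,c,16.6))
m=cv2.inRange(h,(8,50,165),(28,160,255)); m[230:]=0; m=cv2.morphologyEx(m,cv2.MORPH_CLOSE,np.ones((5,5)))
for c in cv2.findContours(m,0,1)[0]:
    if cv2.contourArea(c)>400: print("cork",cv2.boundingRect(c),rect(W,c,4))
E
```

```text
clock: 31.32
eef_pos: [432.9, -399.4, 100.1]
orientation: [0.001, 0.751, 0.661, -0.001]
contact_force: [1.0, 0.9, -1.4]
grip_width: 23.4
finger_force: 12.0
clock: 31.7
eef_pos: [435.8, -392.6, 99.6]
orientation: [-0.0, 0.748, 0.664, 0.0]
contact_force: [-0.2, -0.3, -0.6]
grip_width: 23.5
finger_force: 12.0
tcp [ 435.8 -392.6   99.6] tool-y angle -6.8 shift mm [87.1 -0.7 79.7] turn z None tilt [ 0.     0.001 -1.   ] t 31.7 q7 0.58
[[253.7886026   63.80622151]
 [253.75725627  99.21408587]]
[100  11 217]
[106  14 244]
(120, 205, 41, 25) ((323.98675537109375, -400.382080078125), (24.602096557617188, 38.69263458251953), 83.359130859375)
(119, 83, 27, 65) ((337.88653564453125, -307.01104736328125), (8.456409454345703, 56.789894104003906), 6.884496688842773)
(214, 0, 78, 136) ((447.2078857421875, -282.90643310546875), (106.8249282836914, 63.462074279785156), 83.21617889404297)
(98, 0, 39, 64) ((343.83306884765625, -238.8243865966797), (16.632530212402344, 53.7401123046875), 12.809088706970215)
cork (342, 127, 107, 91) ((572.826171875, -389.8272705078125), (89.12915802001953, 103.07295227050781), 83.08244323730469)
cork (206, 0, 96, 145) ((448.09930419921875, -285.6556396484375), (120.49439239501953, 80.74044799804688), 83.35820770263672)
```

The scale lies within about 2 mm of the mat centre and parallel to it. The plate middle is about (445,-305).

```bash
python3 -m creep '[[0.044,-0.001,0,0,0,0],[0.044,0,0,0,0,0],[0,0,0.03,0,0,0],[0,0,0.03,0,0,0],[0,0,0.012,0,0,0],[0,0,0,0,0,0],[0,0,0,0,0,0],[0,0,0,0,0,0]]'
```

```text
clock: 32.75
eef_pos: [445.3, -307.0, 28.4]
orientation: [0.001, 0.748, 0.663, 0.0]
contact_force: [0.3, -0.3, -0.0]
grip_width: 23.4
finger_force: 12.0
```

```bash
python3 -m creep '[[0.001,0,0.006,0,0,0],[0,0,0,0,0,0],[0,0,0,0,0,0],[0,0,0.001,0,0,0],[0,0,0,0,0,0],[0,0,0,0,0,0]]'
```

```text
clock: 33.5
eef_pos: [444.9, -305.5, 20.5]
orientation: [0.0, 0.748, 0.663, 0.0]
contact_force: [0.4, -0.1, -0.9]
grip_width: 23.8
finger_force: 12.0
```

```bash
python3 -m creep '[[0,0,0.0007,0,0,0],[0,0,0,0,0,0],[0,0,0,0,0,0]]'
python3 -m creep '[[0,0,0,0,0,0],[0,0,0,0,0,0],[0,0,0,0,0,0],[0,0,-0.02,0,0,0],[0,0,-0.04,0,0,0],[0,0,-0.05,0,0,0],[-0.03,0,0,0,0,0],[-0.03,0,0,0,0,0],[0,0,0,0,0,0],[0,0,0,0,0,0]]' 60
```

```text
clock: 33.88
eef_pos: [444.9, -305.6, 20.1]
orientation: [0.0, 0.748, 0.663, 0.0]
contact_force: [-0.7, 0.7, 5.4]
grip_width: 23.7
finger_force: 12.0
clock: 35.12
eef_pos: [437.6, -363.8, 129.4]
orientation: [-0.001, 0.748, 0.663, 0.0]
contact_force: [0.5, 0.4, 0.3]
grip_width: 56.3
finger_force: 0.0
```

Check the outcome by numbers (no more viewing): weight, scale and mat from the wrist camera.

```bash
python3 -m creep '[[0,0,0,0,0,0],[0,0,0,0,0,0],[0,0,0,0,0,0]]' >/dev/null; python3 - <<'E'
from h import *
W,im=snap("wrist","w14.png"); h=cv2.cvtColor(im,cv2.COLOR_BGR2HSV)
P=proj(W,[[444.9,-305.5,16.6],[444.9,-305.5,42.6],[444.9,-305.5,58.6],[449,-277.5,16.6]]); print(P.round(0).tolist())
m=cv2.inRange(h,(17,70,90),(35,255,255)); m[240:]=0; x,y=P[1].astype(int); k=np.zeros_like(m); k[y-40:y+45,x-30:x+30]=m[y-40:y+45,x-30:x+30]
k=cv2.morphologyEx(k,cv2.MORPH_OPEN,np.ones((3,3)))
for c in cv2.findContours(k,0,1)[0]:
    if cv2.contourArea(c)>60: print("brass",cv2.boundingRect(c),cv2.minAreaRect(c))
S,V=h[:,:,1],h[:,:,2]; m=((S<55)&(V>110)).astype(np.uint8)*255; m[230:]=0; m=cv2.morphologyEx(m,cv2.MORPH_CLOSE,np.ones((5,5)));m=cv2.morphologyEx(m,cv2.MORPH_OPEN,np.ones((5,5)))
for c in cv2.findContours(m,0,1)[0]:
    if cv2.contourArea(c)>1500: print(cv2.boundingRect(c),rect(W,c,16.6))
# block on pad in scene view
for n in ["scene","side"]:
    C,s=snap(n,f"end_{n}.png"); hs=cv2.cvtColor(s,cv2.COLOR_BGR2HSV)
    for nm,X in [("block",[664.3,-12.5,32]),("cube",[556.5,-385,72]),("weight",[444.9,-305.5,38]),("coaster",[482,-78,6])]:
        u=proj(C,[X])[0].astype(int); print(n,nm,u,hs[u[1],u[0]])
    u=proj(C,[[664.3,-12.5,32]])[0].astype(int); k=np.zeros(s.shape[:2],np.uint8); a=((hs[:,:,1]<70)&(hs[:,:,2]>110)); k[u[1]-25:u[1]+25,u[0]-30:u[0]+30]=a[u[1]-25:u[1]+25,u[0]-30:u[0]+30]*255
    c=max(cv2.findContours(k,0,1)[0],key=cv2.contourArea); print("block",rect(C,c,32))
E
```

```text
[[254.0, 130.0], [254.0, 132.0], [254.0, 133.0], [255.0, 100.0]]
brass (226, 161, 39, 6) ((244.988037109375, 163.87057495117188), (38.14144515991211, 4.707228183746338), 1.847610354423523)
brass (242, 120, 25, 25) ((254.00003051757812, 132.50001525878906), (23.33452033996582, 23.33452033996582), 45.0)
(220, 29, 68, 132) ((448.13482666015625, -275.6455993652344), (120.40650939941406, 63.87502670288086), 83.13103485107422)
scene block [273 186] [ 93  13 218]
scene cube [379 236] [ 22 120 221]
scene weight [319 258] [ 24 129 249]
scene coaster [249 226] [ 14 140 209]
block ((650.7636108398438, -22.47832489013672), (86.62954711914062, 70.05951690673828), 8.911088943481445)
side block [281 175] [ 93  10 220]
side cube [339 244] [ 23 107 231]
side weight [286 254] [ 21 129 240]
side coaster [247 213] [ 14 128 211]
block ((641.29833984375, -67.88084411621094), (181.55393981933594, 99.36695861816406), 88.91637420654297)
```

```bash
python3 -c "
from plant import env; print(env.close_job())"
```

```text
the job is handed in; nothing more can be done
None
```

The job is done and handed in at about 36 s: cube in the middle of the stump, block square on the 78 mm pad, scale along the cork mat (about 2 mm off centre), weight upright in the middle of its plate and nothing left on the coaster — but I viewed 16 pictures against the limit of 14, so the last checks were by numbers only.

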